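# Load the bench caddy and bring the scraper to the board

### The arm

A 6-joint arm with a two-finger parallel gripper is mounted at the origin on a cart in front of the work surface, level with it; the furniture and walls round the work are solid. World frame = base frame: x ahead of the robot, y to its left, z up, the work surface at z = 0. Lengths are in m, angles in degrees, forces in N, time in s.
With the tool pointing down it reaches from about 0.4 to 0.825 m from the base axis. Payload 7 kg.
Tool frame: the origin (TCP) lies midway between the tips of the shut fingers; the grasp point (between the pads) lies 19 mm behind it; z points along the fingers, y is the line along which they close (so a half turn about z gives the same grasp; the last joint's range is limited). The gripper opens to 88 mm and grips with 3 to 60 N. Pads are 19 mm wide; open, the fingers measure 130 mm over their backs; the gripper's body (78 mm by 193 mm) begins 47 mm behind the grasp point.
Start: joints at [86.007, 20.546, 0.682, 0, -70.136, -16.507], TCP at [0.236, 0.632, 0.227] pointing down, gripper open.
Joint ranges: [-176.03, 176.03], [-82.01, 121.73], [-58.28, 71.71], [-173.87, 95.51], [-174.79, -0.11], [-173.66, 173.66]. Speed limits (degrees/s): [136.94, 136.94, 172.46, 180, 180, 180].

### API

Orientations are given as a 3x3 rotation matrix whose columns are the frame's x, y, z axes.
In Python, from rig import robot gives the robot as it stands. Calls block until the motion is done:
- robot.goto(position, orientation): joint-space move of the TCP to a pose.
- robot.servo_line(position, ori=None, speed=0.15): straight line of the TCP; ori=None keeps the orientation; speed is the mean speed in m/s.
- robot.movej(angles): joint-space move.
- robot.move_gripper(opening): opening from 0.0 (shut) to 1.0 (fully open); the grip force is fixed at half the most; returns when the fingers have stopped.
- robot.dwell(seconds).
- robot.ik(position, orientation): joint angles nearest the present ones, or None.
- robot.grab_frame(name): name is "scene" or "side" or "wrist"; returns (picture, depth): 480x640x3 uint8, red, green, blue; 480x640 float32, m along the optical axis (not along the pixel's ray), 0 where there is no reading.
- robot.camera_info(name): a dict with "vfov" (degrees; the focal length in pixels is half the picture's height over the tangent of half this angle, whatever the lens; pixels are square), "cx", "cy" (the principal point, pixels), "view" (4x4, takes a point from world to camera coordinates); the wrist camera has in their place "T_tool_cam" (4x4, takes a point from camera to tool coordinates, whose origin is the TCP and whose axes are the flange's). Camera axes: x right, y down, z forward; pixel columns grow to the right and rows downward; lengths in m; the calibration is good to about 2 mm. The wrist camera is an equidistant fisheye: a pixel r from the principal point sees the ray r / f radians off the axis. A picture is of the moment at which its call begins: read the wrist's pose just before it. camera_info takes no time and is no camera call.
A pose or a line that the arm cannot do raises robot.Unreachable and nothing moves.
- robot.job_done(): hands the job in; it is judged then, once.
Readings, each from a call of its own:
- robot.read_t(): time.
- robot.read_qpos(): joint angles.
- robot.read_qvel(): joint speeds.
- robot.read_effort(): joint torques, N m.
- robot.read_position(): TCP position.
- robot.read_tcp_rot(): TCP orientation.
- robot.read_force(): force on the tool from outside, world axes, zero at the start.
- robot.read_ft_torque(): the same for the moment, N m.
- robot.read_grip_width(): opening from 0.0 (shut) to 1.0 (fully open).
- robot.read_finger_force(): force on a finger pad.
Only numpy, scipy, OpenCV 4.12 (cv2) and the standard library are available. Lean on these libraries where they do the work, as an engineer would, in place of code of your own. Each camera call takes 0.05 s, during which the arm holds its last target. There are 200 camera calls.

### The job

Get the dough bench ready: stand the steel shaker in the wide nest and the small dark bottle in the narrow nest of the grey caddy, setting each down in its nest rather than dropping it. Then draw the bench scraper straight up out of the caddy's rack, turn it to a scraping slant (about half-way between upright and flat, its straight edge down and level) and finish still holding it steady in the gripper like that, with the edge over the white board and about 8 cm above it, touching nothing. Do not disturb the yellow squeeze bottle, the timer or the tape roll.

Things in the scene. Friction and masses are not known exactly. Their poses are not given: they have to be found in the camera images.
- caddy: Fixed caddy, 138 (x) x 206 (y) mm; origin on the worktop under it, z up. Its front (-x) half is a grey nest block 92 x 206 mm, top 36 mm above the worktop, with two round nests side by side. Behind the block (+x) stands the upright sheet-steel scraper rack, 174 mm long along the caddy's y, its top 84 mm above the worktop.
- wide_nest (a point): Centre of the floor of the wide round nest, 6 mm above the worktop; nest 70 mm across, 30 mm deep, rim chamfered. At (-26, 60, 6) mm in the caddy frame.
- narrow_nest (a point): Centre of the floor of the narrow round nest, 6 mm above the worktop; nest 45 mm across, 30 mm deep, rim chamfered. At (-26, -66, 6) mm in the caddy frame.
- rack_slot (a point): Middle of the floor of the rack's slot, 24 mm above the worktop; slot 5 mm wide (caddy x), 160 mm long (caddy y), 60 mm deep. At (50, 0, 24) mm in the caddy frame.
- salt_shaker: Steel dredger with domed punched lid, round, body 64 mm across, lid rim 68 mm, 103 mm tall, 0.24 kg; stands upright on the worktop. Origin at the centre of its foot, z up. Grip round the body 55 to 75 mm above the foot.
- sauce_bottle: Small dark round bottle with a green screw cap, 39 mm across, 142 mm tall, 0.26 kg; stands upright on the worktop. Origin at the centre of its foot, z up. Grip round it 85 to 115 mm above the foot.
- bench_scraper: Bench scraper, 0.17 kg: steel blade 150 wide, 2 mm thick, black bar grip 152 x 26 x 12 mm on top; stands edge down in the rack, leaning under 4 deg, 74 mm of bare blade below the grip. Origin 50 mm from the straight edge; x points from edge to grip (up in the rack), y along the grip, z normal to the blade. Blade fills z = 0 to 2 mm, grip 0 to 12 mm.
- scraper_grip (a point): Middle of the scraper's black grip (26 mm high, 12 mm thick), 13 mm below its top, 87 mm from the straight edge; in the rack it is 111 mm above the worktop. Pinch the grip here across its 12 mm (across the rack's length).
- edge_mid (a point): Middle of the scraper's straight edge.
- edge_end_a (a point): One end of the straight edge (scraper y = +75 mm).
- edge_end_b (a point): Other end of the straight edge (scraper y = -75 mm).
- board: Fixed white cutting board, 160 (x) x 220 (y) x 12 mm thick. Origin at the centre of its underside, on the worktop.
- squeeze_mustard: Yellow squeeze bottle with white nozzle, 58 x 53 x 200 mm, a bystander. Origin at the centre of its foot.
- bench_timer: White kitchen timer lying flat, 79 x 81 x 19 mm, a bystander. Origin at the centre of its underside.
- date_tape: Roll of beige tape lying flat, 104 x 102 x 25 mm, a bystander. Origin at the centre of its underside.

How it is judged:
By the outcome, as a careful person would: the job done as asked, in the order asked, and still so for the second after the job is handed in, while the arm keeps its last pose, push and grip.
It also fails if it takes over 72 s, if anything falls off the work surface, if the arm or the gripper's body presses on something with over 40 N, if the wrist force passes 120 N, or if a joint passes its speed limit or range.

## Working session

There is one attempt and no reset: what is moved stays moved. The work goes in short steps, each a Python script; the robot and the scene stay as the last script left them, time stands still between calls to the robot, and variables do not carry over. Pictures are saved under pics/ and viewed, at most 10 in all, crops included, and the job is handed in when it is done.

```bash
ls; mkdir -p pics
python3 - <<'E'
from rig import robot
import cv2, numpy as np
for n in ("scene","side"):
    im,d=robot.grab_frame(n); cv2.imwrite(f"pics/{n}0.png",im[:,:,::-1]); np.savez(f"{n}0.npz",im=im,d=d)
    c=robot.camera_info(n); print(n,c["vfov"],c["cx"],c["cy"],np.round(c["view"],3).tolist())
c=robot.camera_info("wrist");print(c)
print(robot.read_t())
E
```

```text
pics
scene 55.12837906200432 318.6846548348268 243.63898390995593 [[0.726, -0.688, -0.005, -0.352], [-0.288, -0.297, -0.91, 0.255], [0.624, 0.662, -0.414, 0.889], [0.0, 0.0, 0.0, 1.0]]
side 54.709678268358445 326.1702333311187 235.49320048902885 [[-0.999, -0.04, 0.007, 0.513], [-0.027, 0.517, -0.855, 0.08], [0.03, -0.855, -0.518, 1.283], [0.0, 0.0, 0.0, 1.0]]
{'vfov': 65.70646984690485, 'cx': 316.2304964188785, 'cy': 234.35809818934143, 'T_tool_cam': array([[-1.91388371e-03, -9.54378869e-01, -2.98592217e-01,
         8.11565656e-02],
       [ 9.99998167e-01, -1.84444285e-03, -5.14356742e-04,
         2.76430056e-04],
       [-5.98450745e-05, -2.98592654e-01,  9.54380649e-01,
        -1.58586184e-01],
       [ 0.00000000e+00,  0.00000000e+00,  0.00000000e+00,
         1.00000000e+00]])}
0.1
```

View pics/scene0.png

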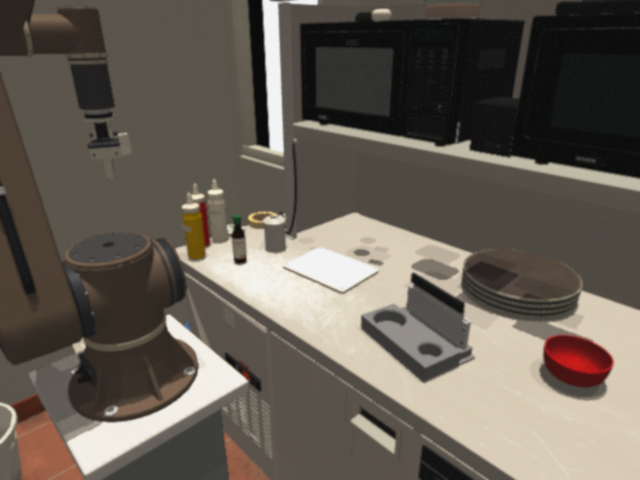

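View pics/side0.png

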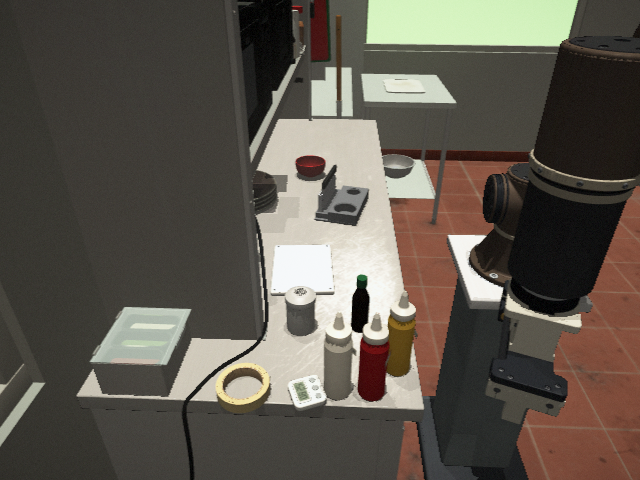

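The scene view shows the shaker at (275,233), the dark bottle at (239,242), the board at (331,268), and the caddy at (415,335) with its wide nest at (390,317), narrow nest at (430,350) and scraper at (437,292). The side view shows the shaker at (300,310), the bottle at (360,303), the caddy at (343,200), and the yellow bottle at (400,335), next to the red and white ones.

```bash
cat > h.py <<'E'
import numpy as np, cv2
from rig import robot
from scipy.optimize import least_squares
def cloud(n,d):
    c=robot.camera_info(n); f=240/np.tan(np.radians(c["vfov"]/2))
    v,u=np.mgrid[:480,:640]; P=np.stack([(u-c["cx"])/f*d,(v-c["cy"])/f*d,d],-1)
    V=np.array(c["view"]); return (P-V[:3,3])@V[:3,:3]   # R^T (p-t)
def circ(p,r):
    c0=p.mean(0); return least_squares(lambda c:np.hypot(*(p-c).T)-r,c0,loss="soft_l1",f_scale=.002)
def win(W,d,b): 
    x0,x1,y0,y1=b; m=np.zeros(d.shape,bool); m[y0:y1,x0:x1]=1; return W[m&(d>0)]
E
python3 - <<'E'
from h import *
Z={n:np.load(n+"0.npz") for n in("scene","side")}
W={n:cloud(n,Z[n]["d"]) for n in Z}
B={"shaker":(.032,.035,.075,{"scene":(262,288,212,255),"side":(282,319,284,338)}),
"bottle":(.0195,.015,.075,{"scene":(230,248,215,266),"side":(350,371,272,335)}),
"mustard":(.028,.03,.1,{"scene":(180,208,200,262),"side":(386,416,290,378)})}
for k,(r,z0,z1,bb) in B.items():
    for n,b in bb.items():
        p=win(W[n],Z[n]["d"],b); q=p[(p[:,2]>z0)&(p[:,2]<z1)]
        s=circ(q[:,:2]+0,r); 
        print(k,n,len(q),s.x.round(4),np.abs(s.fun).mean().round(4),"ztop",p[:,2].max().round(3))
for n,b in {"scene":(358,480,270,378),"side":(310,372,160,228)}.items():
    p=win(W[n],Z[n]["d"],b); q=p[(p[:,2]>.03)&(p[:,2]<.042)]
    print(n,"block",len(q),cv2.minAreaRect((q[:,:2]*1000).astype(np.float32)))
    g=p[(p[:,2]>.102)&(p[:,2]<.13)]
    print("grip",len(g),g.min(0).round(3),g.max(0).round(3),cv2.minAreaRect((g[:,:2]*1000).astype(np.float32)))
for n,b in {"scene":(280,382,245,292),"side":(268,338,242,296)}.items():
    p=win(W[n],Z[n]["d"],b); im=Z[n]["im"][b[2]:b[3],b[0]:b[1]].reshape(-1,3)
    p=W[n][b[2]:b[3],b[0]:b[1]].reshape(-1,3); q=p[(p[:,2]>.006)&(p[:,2]<.02)]
    print(n,"board",len(q),cv2.minAreaRect((q[:,:2]*1000).astype(np.float32)),np.median(q[:,2]))
for n,u,v in [("scene",300,320),("side",300,240),("side",306,393),("side",243,372)]: print(W[n][v,u].round(3))
E
```

```text
shaker scene 275 [0.5611 0.2769] 0.0068 ztop 0.104
shaker side 390 [0.5605 0.2765] 0.0009 ztop 0.104
bottle scene 294 [0.4272 0.2725] 0.0195 ztop 0.145
bottle side 355 [0.4272 0.272 ] 0.0009 ztop 0.166
mustard scene 531 [0.3563 0.3939] 0.0103 ztop 0.235
mustard side 604 [0.3542 0.3878] 0.0027 ztop 0.201
scene block 2660 ((574.554931640625, -321.72503662109375), (215.2216033935547, 362.7820739746094), 81.8995361328125)
grip 685 [ 0.493 -0.394  0.102] [ 0.534 -0.243  0.127] ((514.5032348632812, -318.9817199707031), (155.0961151123047, 17.44822883605957), 79.58238983154297)
side block 789 ((483.330078125, -418.6022033691406), (186.22032165527344, 467.0014953613281), 9.736796379089355)
grip 140 [ 0.496 -0.389  0.102] [ 0.538 -0.239  0.126] ((516.4246215820312, -314.6897888183594), (153.9886474609375, 12.55644416809082), 76.15211486816406)
scene board 2257 ((571.1361694335938, 95.24736785888672), (163.96609497070312, 310.2188415527344), 4.768654823303223) 0.012546978394848063
side board 2704 ((575.7783813476562, 53.40105438232422), (159.97711181640625, 226.2909393310547), 4.449621677398682) 0.01135247725199863
[ 0.353 -0.076  0.   ]
[ 0.596 -0.102 -0.003]
[0.533 0.479 0.017]
[0.664 0.429 0.012]
```

```bash
cat >> h.py <<'E'
def wcloud():
    c=robot.camera_info("wrist"); p=np.array(robot.read_position()); R=np.array(robot.read_tcp_rot())
    im,d=robot.grab_frame("wrist"); f=240/np.tan(np.radians(c["vfov"]/2))
    v,u=np.mgrid[:480,:640]; x=u-c["cx"]; y=v-c["cy"]; r=np.hypot(x,y)+1e-9; k=np.tan(r/f)/r*d
    P=np.stack([x*k,y*k,d],-1); T=np.array(c["T_tool_cam"]); return im,d,(P@T[:3,:3].T+T[:3,3])@R.T+p
def rz(a): a=np.radians(a); return np.array([[np.cos(a),-np.sin(a),0],[np.sin(a),np.cos(a),0],[0,0,1]])
def down(ydir):  # tool down, tool y along heading ydir (deg)
    a=np.radians(ydir); y=np.array([np.cos(a),np.sin(a),0]); z=np.array([0,0,-1.]); return np.stack([np.cross(y,z),y,z],1)
def fitcaddy(P,x0):
    # SDF fit of nest block: box minus two bores
    x0=np.array(x0,float)
    for _ in range(3):
        L=lambda s:np.c_[(P[:,:2]-s[:2])@rz(s[2])[:2,:2],P[:,2]]
        q0=L(x0); m=(q0[:,0]<.015)&(q0[:,0]>-.085)&(abs(q0[:,1])<.118)&(q0[:,2]>.005)&(q0[:,2]<.045)
        def res(s):
            q=L(s)[m]; a=np.maximum(-.069-q[:,0],np.maximum(abs(q[:,1])-.103,q[:,2]-.036))
            h=[r-np.hypot(q[:,0]+.026,q[:,1]-y) for r,y in((.035,.060),(.0225,-.066))]
            h=[np.minimum(k,q[:,2]-.006) for k in h]
            return np.maximum(a,np.maximum(*h))
        r=least_squares(res,x0,loss="soft_l1",f_scale=.002,x_scale=[.01,.01,1]); x0=r.x
    return x0,m.sum(),np.abs(r.fun).mean()
def fitgrip(P,x0):
    # 3D box 12 x 152 x 26 (lean about long axis): s = x,y of centre at z=.111, yaw, lean(deg, + = top toward +x)
    x0=np.array(x0,float)
    for _ in range(3):
        def L(s):
            q=np.c_[(P[:,:2]-s[:2])@rz(s[2])[:2,:2],P[:,2]-.111]; t=np.radians(s[3])
            return np.c_[q[:,0]*np.cos(t)-q[:,2]*np.sin(t),q[:,1],q[:,0]*np.sin(t)+q[:,2]*np.cos(t)]
        q0=L(x0); m=(abs(q0[:,0])<.012)&(abs(q0[:,1])<.082)&(q0[:,2]>-.010)&(q0[:,2]<.018)
        res=lambda s:np.max(abs(L(s)[m])-[.006,.076,.013],1)
        r=least_squares(res,x0,loss="soft_l1",f_scale=.0015,x_scale=[.01,.01,1,1]); x0=r.x
    return x0,m.sum(),np.abs(r.fun).mean()
E
python3 - <<'E'
from h import *
C=[]
for n,b in {"scene":(358,485,265,380),"side":(308,375,158,230)}.items():
    d=np.load(n+"0.npz")["d"]; p=win(cloud(n,d),d,b); C.append(p)
for P in (*C,np.vstack(C)):
    print("caddy",fitcaddy(P,[.466,-.308,-10.4])); print("grip",fitgrip(P,[.515,-.317,-10.4,0]))
d=np.load("side0.npz")["d"]; W=cloud("side",d)
for b in((328,350,318,395),(362,386,320,395)):
    q=win(W,d,b); q=q[(q[:,2]>.05)&(q[:,2]<.12)]; print("nbr",circ(q[:,:2],.028).x)
print(np.round(robot.read_tcp_rot(),3).tolist())
q0=np.array(robot.read_qpos())
for h in(90,-90): print(h,robot.ik([.561,.277,.2],down(h)))
E
```

```text
caddy (array([  0.4735144 ,  -0.30908187, -13.16007097]), np.int64(3671), np.float64(0.0010464817907543057))
grip (array([  0.51765552,  -0.31858701, -13.11235022,  -2.66768945]), np.int64(698), np.float64(0.0008991582952870537))
caddy (array([  0.47299998,  -0.30946113, -13.31955955]), np.int64(1027), np.float64(0.0015516914756341683))
grip (array([  0.5173499 ,  -0.31729399, -13.15036303,   1.38668264]), np.int64(143), np.float64(0.0009766433336236273))
caddy (array([  0.47344819,  -0.30917163, -13.16823092]), np.int64(4702), np.float64(0.0011615201269069917))
grip (array([  0.51764701,  -0.3182729 , -13.09398454,  -2.19147682]), np.int64(841), np.float64(0.0009322420754306859))
nbr [0.47532589 0.45199117]
nbr [0.40815333 0.4517938 ]
[[0.937, -0.35, -0.0], [-0.35, -0.937, -0.001], [0.0, 0.001, -1.0]]
90 [  44.13019792   16.96067154   -8.07570421    0.          -64.96362426
 -134.13019792]
-90 [ 44.13019792  16.96067154  -8.07570421   0.         -64.96362426
  45.86980208]
```

Run:
```python
from h import *
p=np.array(robot.read_position())
robot.servo_line(p+[0,0,.09],speed=.25)
robot.goto([.561,.277,.26],down(-90)); print(robot.read_t())
im,d,W=wcloud(); cv2.imwrite("pics/w1.png",im[:,:,::-1])
P=W[d>0]
def near(c,z0,z1,r): return P[(np.hypot(*(P[:,:2]-c).T)<r)&(P[:,2]>z0)&(P[:,2]<z1)]
for c,r,z0,z1 in (([.561,.277],.032,.02,.075),([.427,.272],.0195,.015,.075)):
    q=near(c,z0,z1,.05); s=circ(q[:,:2],r); print(len(q),s.x,np.abs(s.fun).mean(),near(c,.0,.2,.03)[:,2].max())
q=near([.561,.277],.095,.11,.05); print("lid",len(q),q.mean(0))
```

```text
2.375
251 [0.56213761 0.27627325] 0.00021577558625782142 0.10420678450957882
781 [0.42865264 0.27184805] 0.00038552830378302586 0.14432632304265786
lid 3247 [0.56348421 0.27626397 0.09920507]
```

View pics/w1.png

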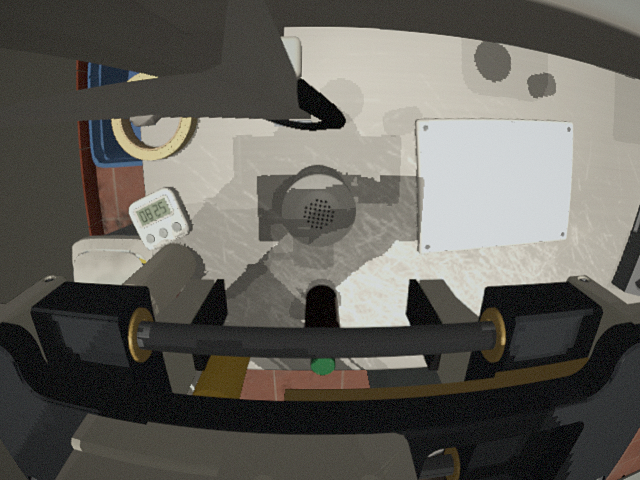

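The wrist view shows the shaker lid centred at (318,208) and the bottle cap at (321,366) between the open fingers. The board spans (417–573, 120–250), and the tape and timer are well clear on the left. A wall corner shows at the upper left, so I'll check its clearance before descending.

```bash
cat > s2.py <<'E'
from h import *
d=np.load("side0.npz")["d"]; W=cloud("side",d)[d>0]
m=(W[:,0]>.60)&(W[:,0]<.80)&(W[:,1]>.15)&(W[:,1]<.40)&(W[:,2]>.05)&(W[:,2]<.45)
xw=np.percentile(W[m][:,0],1) if m.sum()>20 else 9; print("wall x",xw,m.sum())
assert xw>.645
c=np.array([.562,.2763])
robot.goto([*c,.14],down(-90)); robot.servo_line([*c,.051],speed=.15)
print("F",np.round(robot.read_force(),1)); robot.move_gripper(0.0); w=robot.read_grip_width(); print("w",w*88,robot.read_finger_force())
assert .65<w<.8
robot.servo_line([*c,.24],speed=.2); print(robot.read_t(),robot.read_grip_width()*88,np.round(robot.read_force(),1))
n=np.array([.4618,-.2449]); robot.goto([*n,.15],down(-103.2))
im,d,W=wcloud(); cv2.imwrite("pics/w2.png",im[:,:,::-1]); P=W[d>0]; np.save("w2.npy",P)
print("caddy",fitcaddy(P,[.4734,-.3092,-13.17])); print("grip",fitgrip(P,[.5176,-.3183,-13.1,0]))
print(robot.read_t(),robot.read_position())
E
python3 s2.py
```

```text
wall x 0.6383286043673975 15690Traceback (most recent call last):
  File "s2.py", line 5, in <module>
    assert xw>.645
           ^^^^^^^
AssertionError
```

Run:
```python
from h import *
d=np.load("side0.npz")["d"]; W=cloud("side",d)[d>0]
for y in np.arange(.1,.46,.04):
  for z in (.03,.12,.25,.4):
    m=(W[:,0]>.60)&(W[:,0]<.85)&(abs(W[:,1]-y)<.02)&(W[:,2]>z)&(W[:,2]<z+.12)
    if m.sum()>10: print(round(y,2),z,m.sum(),np.percentile(W[m][:,0],[1,10,50]).round(3))
```

```text
0.1 0.25 105 [0.665 0.665 0.666]
0.1 0.4 71 [0.673 0.674 0.679]
0.14 0.25 91 [0.665 0.665 0.666]
0.14 0.4 20 [0.673 0.674 0.675]
0.18 0.25 37 [0.665 0.665 0.666]
0.26 0.03 117 [0.633 0.634 0.637]
0.26 0.12 190 [0.635 0.636 0.639]
0.26 0.25 34 [0.639 0.64  0.642]
0.3 0.03 246 [0.632 0.634 0.643]
0.3 0.12 184 [0.643 0.643 0.644]
0.3 0.25 231 [0.643 0.643 0.644]
0.3 0.4 295 [0.643 0.643 0.644]
0.34 0.03 4142 [0.645 0.663 0.743]
0.34 0.12 4922 [0.645 0.663 0.746]
0.34 0.25 6166 [0.645 0.663 0.746]
0.34 0.4 8176 [0.645 0.663 0.746]
0.38 0.03 514 [0.785 0.79  0.812]
0.42 0.03 617 [0.784 0.789 0.809]
```

```bash
python3 - <<'E'
s=open("s2.py").read().split("c=np.array")
s="from h import *\nc=np.array"+s[1]
s=s.replace('robot.goto([*c,.14],down(-90));','''print(np.round(robot.read_force(),1)); robot.servo_line([.42,.26,.30],speed=.3); robot.goto([.43,.27,.27],down(90))
robot.servo_line([*c,.24],speed=.3)
robot.servo_line([*c,.14],speed=.25);''').replace('down(-103.2)','down(76.8)').replace("robot.servo_line([*c,.24],speed=.2);","robot.servo_line([*c,.22],speed=.2); robot.servo_line([.50,.2,.26],speed=.25);")
open("s2.py","w").write(s)
E
cat s2.py; python3 s2.py
```

```text
from h import *
c=np.array([.562,.2763])
print(np.round(robot.read_force(),1)); robot.servo_line([.42,.26,.30],speed=.3); robot.goto([.43,.27,.27],down(90))
robot.servo_line([*c,.24],speed=.3)
robot.servo_line([*c,.14],speed=.25); robot.servo_line([*c,.051],speed=.15)
print("F",np.round(robot.read_force(),1)); robot.move_gripper(0.0); w=robot.read_grip_width(); print("w",w*88,robot.read_finger_force())
assert .65<w<.8
robot.servo_line([*c,.22],speed=.2); robot.servo_line([.50,.2,.26],speed=.25); print(robot.read_t(),robot.read_grip_width()*88,np.round(robot.read_force(),1))
n=np.array([.4618,-.2449]); robot.goto([*n,.15],down(76.8))
im,d,W=wcloud(); cv2.imwrite("pics/w2.png",im[:,:,::-1]); P=W[d>0]; np.save("w2.npy",P)
print("caddy",fitcaddy(P,[.4734,-.3092,-13.17])); print("grip",fitgrip(P,[.5176,-.3183,-13.1,0]))
print(robot.read_t(),robot.read_position())
[0.1 0.7 1.7]
F [ 1.2 -0.8  0.3]
w 62.86661718247462 30.002079164260067
9.7083 62.719308689614834 [ 1.2  0.1 -3. ]
caddy (array([  0.47464251,  -0.31019696, -12.70967559]), np.int64(20371), np.float64(0.000660835107709445))
grip (array([  0.52421503,  -0.29345201, -11.21382065,   9.09369473]), np.int64(147), np.float64(0.0005143255256532195))
11.4417 [ 0.46258263 -0.24424273  0.15028955]
```

```bash
cat >> h.py <<'E'
def lower(xy,z0,z1,step=.004,fmax=8,speed=.06):
    """line down in steps, stop on rise of vertical force"""
    f0=np.array(robot.read_force()); z=z0
    while z>z1+1e-6:
        z=max(z1,z-step); robot.servo_line([*xy,z],speed=speed); f=np.array(robot.read_force())-f0
        if np.abs(f).max()>fmax: break
    print("lowered",round(z,4),f.round(1),np.round(robot.read_position(),4),"w",robot.read_grip_width()*88); return f
E
python3 - <<'E'
from h import *
P=np.load("w2.npy"); t=np.array(robot.read_position()); print("tcp",t)
q=P[(np.hypot(*(P[:,:2]-t[:2]).T)<.045)&(P[:,2]>t[2]-.048)&(P[:,2]<t[2]-.012)]
s=circ(q[:,:2],.032); print("shaker-tcp",len(q),s.x-t[:2],np.abs(s.fun).mean(),"foot z",np.percentile(q[:,2],1))
n=np.array([.4622,-.2455])
robot.servo_line([*n,.095],speed=.15); print(np.round(robot.read_position(),4),np.round(robot.read_force(),1))
f=lower(n,.095,.0575)
print(robot.read_t())
im,d=robot.grab_frame("scene"); cv2.imwrite("pics/s3.png",cv2.resize(im[265:385,350:490,::-1],None,fx=4,fy=4))
E
```

```text
tcp [ 0.46258263 -0.24424273  0.15028955]
shaker-tcp 1516 [-0.05746976  0.01375002] 0.005242081929939531 foot z 0.10323544279958677
[ 0.4628 -0.2453  0.0954] [ 0.5 -0.1 -1.9]
lowered 0.0575 [-1.  -0.1 -0.1] [ 0.4624 -0.2455  0.0576] w 63.13025558189894
14.4583
```

View pics/s3.png

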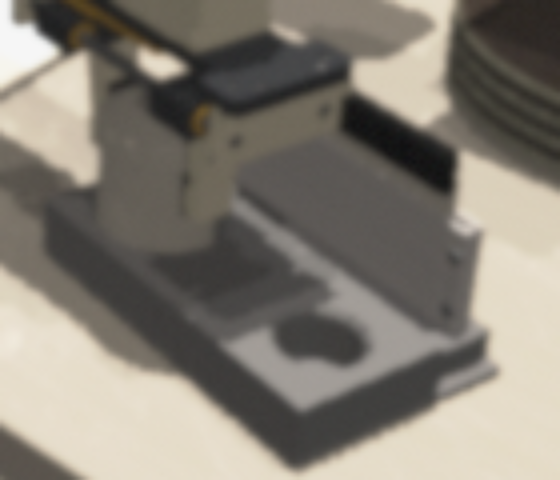

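The enlarged crop shows the shaker in the wide nest, hidden behind the fingers at about (180,190). The narrow nest is clear at (320,335), and there was no contact force on the way down. I'll lower until it touches, release, and fetch the bottle.

```bash
cat > s4.py <<'E'
from h import *
n=np.array([.4622,-.2455])
lower(n,.0575,.0535,step=.001,fmax=3,speed=.03)
robot.move_gripper(0.95); robot.servo_line([*n,.19],speed=.2); print("F",np.round(robot.read_force(),1))
im,d,W=wcloud(); P=W[d>0]; np.save("w4.npy",P); cv2.imwrite("pics/w4.png",im[:,:,::-1])
print("caddy",fitcaddy(P,[.4746,-.3102,-12.7])); print("grip",fitgrip(P,[.5176,-.3183,-13.1,0]))
q=P[(np.hypot(*(P[:,:2]-n).T)<.05)&(P[:,2]>.045)&(P[:,2]<.085)]; s=circ(q[:,:2],.032); print("shaker",len(q),s.x,np.abs(s.fun).mean())
q=P[(np.hypot(*(P[:,:2]-n).T)<.034)&(P[:,2]>.09)&(P[:,2]<.13)]; print("lid top",np.percentile(q[:,2],99))
c=np.array([.4285,.272])
robot.goto([*c,.27],down(180)); print(robot.read_t(),np.round(robot.read_position(),4))
E
python3 s4.py
```

```text
lowered 0.0565 [-3.4  1.3 10.2] [ 0.4625 -0.2456  0.0575] w 63.06315140835934
F [ 0.6  0.4 -1.2]
caddy (array([  0.47480199,  -0.31030823, -12.8286335 ]), np.int64(15314), np.float64(0.0007241437860442523))
grip (array([  0.51754994,  -0.32153787, -13.49664296,  -7.42836169]), np.int64(355), np.float64(0.0003275931526904393))
shaker 294 [ 0.46219339 -0.24602944] 0.00024694547132382566
lid top 0.10883099677705285
18.1333 [0.4288 0.2713 0.2698]
```

```bash
cat > s5.py <<'E'
from h import *
c=np.array([.4287,.2718])
robot.servo_line([*c,.16],speed=.25); robot.servo_line([*c,.086],speed=.15)
print("F",np.round(robot.read_force(),1)); robot.move_gripper(0.0); w=robot.read_grip_width(); print("w",w*88,robot.read_finger_force())
assert .38<w<.5
robot.servo_line([*c,.25],speed=.2)
n=np.array([.4348,-.3689]); robot.goto([*n,.235],down(77.2)); print(robot.read_t(),robot.read_grip_width()*88,np.round(robot.read_force(),1))
robot.servo_line([*n,.135],speed=.15); robot.dwell(.2); print(np.round(robot.read_position(),4))
im,d=robot.grab_frame("side"); cv2.imwrite("pics/s5.png",cv2.resize(im[130:240,290:400,::-1],None,fx=5,fy=5))
f=lower(n,.135,.0945)
print(robot.read_t())
E
python3 s5.py
```

```text
F [-0.2  0.2  1.4]
w 38.65147123644761 29.99962091445923
23.4 38.8340946789796 [-0.9  0.5 -3. ]
[ 0.4354 -0.3692  0.1361]
lowered 0.0945 [-0.8  0.1 -0.1] [ 0.4349 -0.3689  0.0946] w 38.350162583171304
27.2167
```

```bash
cat > s6.py <<'E'
from h import *
n=np.array([.4348,-.3689])
lower(n,.0945,.089,step=.001,fmax=3,speed=.03)
robot.move_gripper(0.75); robot.servo_line([*n,.24],speed=.25); print("F",np.round(robot.read_force(),1))
d=np.load("scene0.npz")["d"]; W=cloud("scene",d)[d>0]
m=(W[:,0]>.57)&(W[:,0]<.9)&(W[:,1]>-.45)&(W[:,1]<-.2)&(W[:,2]>.1)&(W[:,2]<.5); print("behind",m.sum(),W[m].min(0) if m.any() else "")
def look(tag):
    im,d,W=wcloud(); P=W[d>0]; np.save(tag+".npy",P); cv2.imwrite(f"pics/{tag}.png",im[:,:,::-1])
    print(tag,"grip",fitgrip(P,[.5185,-.319,-12.9,0]))
    for nn,r,z0,z1 in (((.4348,-.3689),.0195,.05,.1),((.4622,-.246),.032,.045,.085)):
        q=P[(np.hypot(*(P[:,:2]-nn).T)<.05)&(P[:,2]>z0)&(P[:,2]<z1)]
        if len(q)>20: s=circ(q[:,:2],r); print(" obj",len(q),s.x,np.abs(s.fun).mean())
        q=P[(np.hypot(*(P[:,:2]-nn).T)<.02)&(P[:,2]<.17)]; print(" top",np.percentile(q[:,2],99.5) if len(q) else None)
look("w6a")
robot.goto([.5185,-.319,.21],down(167)); robot.dwell(.2); look("w6b")
print(robot.read_t(),np.round(robot.read_position(),4))
E
python3 s6.py
```

```text
lowered 0.0915 [-0.4  0.1  5.9] [ 0.4352 -0.3692  0.092 ] w 38.659830655028344
F [-0.1 -0.1 -0.7]
behind 11335 [ 0.66016555 -0.44998942  0.31713787]
w6a grip (array([  0.51909007,  -0.31870598, -13.17066212,  -0.21210671]), np.int64(1839), np.float64(0.0005132541135305777))
 obj 633 [ 0.43510938 -0.36965404] 0.0007180108159850338
 top 0.14972465885677377
 obj 614 [ 0.46241952 -0.24598184] 0.0003541847439734371
 top 0.10956612382400971
w6b grip (array([  0.51933569,  -0.31907491, -13.35605359, -12.47659297]), np.int64(3309), np.float64(0.0006762195524147197))
 obj 719 [ 0.43454344 -0.36915067] 0.0006658811200305658
 top 0.14993030937138596
 obj 898 [ 0.46238337 -0.24578149] 0.00033520706220782376
 top 0.10764153113016574
30.9917 [ 0.5183 -0.3192  0.2101]
```

View pics/w6b.png

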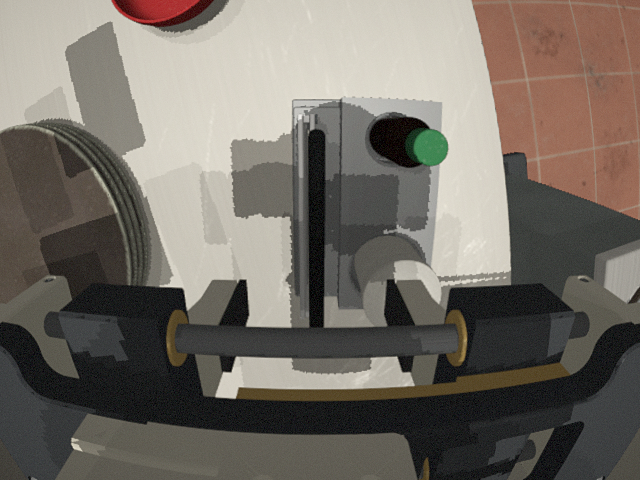

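The wrist view shows the grip bar running from (317,130) to (317,325) between the pads. The bottle (cap at 430,146) and the shaker (395,270) are both standing in their nests, and their fitted centres and heights agree with that. Next I'll pinch the grip and draw it up.

```bash
cat > s7.py <<'E'
from h import *
g=np.array([.5192,-.319]); R=down(166.8)
robot.move_gripper(0.45); robot.servo_line([*g,.13],R,speed=.15); robot.servo_line([*g,.092],speed=.1)
robot.dwell(.2); f0=np.array(robot.read_force()); print("F",f0.round(1),np.round(robot.read_position(),4))
robot.move_gripper(0.0); robot.dwell(.3); w=robot.read_grip_width()*88
print("w",w,robot.read_finger_force(),"F",np.round(robot.read_force(),1),"T",np.round(robot.read_ft_torque(),2))
assert 8<w<16
z=.092
while z<.165:
    z+=.008; robot.servo_line([*g,z],speed=.06); f=np.array(robot.read_force())-f0; print(round(z,3),f.round(1))
    if np.abs(f).max()>25: print("STOP"); break
print(robot.read_t(),robot.read_grip_width()*88)
E
python3 s7.py
python3 - <<'E'
import sys; sys.path.insert(0,".")
from h import *
for a in(4.5,-5):
  a=np.radians(a); h=np.array([np.cos(a),np.sin(a),0]); z=(h-[0,0,1])/2**.5; x=np.array([np.sin(a),-np.cos(a),0]); R=np.stack([x,np.cross(z,x),z],1)
  print(robot.ik(np.array([.576,.053,.092])-.068*z+.005*R[:,1],R))
E
```

```text
F [-0.2 -0.5  0.3] [ 0.5197 -0.3192  0.0928]
w 11.835984147594093 29.999251663684845 F [ 3.3 -1.6 -1.8] T [-0.33 -1.56  0.02]
0.1 [ 2.8  0.1 -0.4]
0.108 [ 4.4 -0.3 -0.5]
0.116 [ 5.6 -0.6  0. ]
0.124 [ 4.5 -1.   0.3]
0.132 [4.7 1.2 0.3]
0.14 [ 4.5 -0.2  0.9]
0.148 [ 5.1 -0.5  0.7]
0.156 [ 0.7  0.8 -2.4]
0.164 [ 0.3  0.2 -3.1]
0.172 [-0.1  0.6 -3. ]
36.8 11.950151800068557
None
None
```

```bash
cat >> h.py <<'E'
def slant(a,s=1,t=45):
    a=np.radians(a); t=np.radians(t); h=np.array([np.cos(a),np.sin(a),0]); z=np.cos(t)*h-np.sin(t)*np.array([0,0,1])
    x=s*np.array([np.sin(a),-np.cos(a),0]); R=np.stack([x,np.cross(z,x),z],1); return R
def tcp(E,R): return np.array(E)-.068*R[:,2]+.005*R[:,1]
E
python3 - <<'E'
from h import *
for a in range(-180,180,15):
  for s in(1,-1):
    R=slant(a,s); q=robot.ik(tcp([.576,.053,.092],R),R)
    if q is not None: print(a,s,np.round(q),np.round(tcp([.576,.053,.092],R),2))
print(np.round(robot.read_qpos()))
E
```

```text
-180 1 [  15.   49.   29.  -12. -114.  164.] [0.63 0.05 0.14]
-180 -1 [  16.   48.   28.  -12. -114.  -16.] [0.62 0.05 0.14]
-165 -1 [  21.   48.   25.   -5. -112.   -6.] [0.62 0.06 0.14]
-150 -1 [  27.   46.   19.    3. -108.    3.] [0.61 0.08 0.14]
-135 1 [  32.   44.   12.    9. -101. -169.] [0.61 0.09 0.14]
-135 -1 [  32.   43.   11.    9. -101.   11.] [0.61 0.08 0.14]
-120 1 [  37.   41.    2.   16.  -93. -163.] [0.6  0.1  0.14]
-120 -1 [ 37.  40.   1.  16. -94.  18.] [0.6  0.09 0.14]
-105 1 [  42.   36.  -10.   23.  -85. -158.] [0.59 0.1  0.14]
-105 -1 [ 42.  35. -10.  23. -85.  22.] [0.59 0.1  0.14]
-90 1 [  47.   31.  -22.   30.  -75. -155.] [0.58 0.1  0.14]
-90 -1 [ 46.  30. -22.  30. -76.  26.] [0.58 0.1  0.14]
-75 1 [  50.   25.  -35.   39.  -66. -153.] [0.56 0.1  0.14]
-75 -1 [ 50.  24. -35.  39. -66.  27.] [0.56 0.1  0.14]
-60 1 [  51.   19.  -48.   52.  -57. -154.] [0.55 0.1  0.14]
-60 -1 [ 50.  18. -47.  52. -57.  27.] [0.55 0.09 0.14]
30 1 [ -0.   1. -34. -57. -25.  77.] [0.53 0.03 0.14]
30 -1 [   1.    1.  -33.  -55.  -24. -107.] [0.54 0.03 0.14]
45 1 [-11.   8. -26.
[... 338 characters left out ...]
118.] [0.58 0.   0.14]
90 -1 [-12.  26.  -1. -45. -79. -63.] [0.58 0.01 0.14]
105 1 [ -9.  32.   8. -40. -88. 124.] [0.59 0.   0.14]
105 -1 [ -9.  31.   7. -40. -88. -57.] [0.59 0.01 0.14]
120 1 [ -5.  37.  15. -36. -97. 130.] [0.6  0.01 0.14]
120 -1 [ -5.  36.  15. -36. -97. -50.] [0.6  0.01 0.14]
135 1 [  -1.   41.   22.  -31. -104.  137.] [0.61 0.02 0.14]
135 -1 [  -0.   41.   21.  -31. -104.  -43.] [0.61 0.02 0.14]
150 1 [   5.   45.   27.  -25. -110.  145.] [0.62 0.03 0.14]
150 -1 [   5.   44.   26.  -25. -110.  -35.] [0.61 0.03 0.14]
165 1 [  10.   48.   30.  -19. -113.  154.] [0.63 0.04 0.14]
165 -1 [  10.   47.   29.  -19. -113.  -26.] [0.62 0.04 0.14]
[-13.  17. -12.   0. -61.   0.]
```

```bash
cat > s8.py <<'E'
from h import *
g=np.array([.5192,-.319]); R=slant(45,-1); E=np.array([.574,.053,.092]); T=tcp(E,R)
robot.servo_line([*g,.25],speed=.2)
robot.servo_line([.49,-.10,.27],speed=.25); print(robot.read_t())
robot.goto(T+[-.02,-.02,.10],R); print(robot.read_t(),robot.read_grip_width()*88)
robot.servo_line(T,speed=.12); robot.dwell(.4)
print(robot.read_t(),np.round(robot.read_position()-T,4),np.abs(np.array(robot.read_tcp_rot())-R).max(),robot.read_grip_width()*88,np.round(robot.read_force(),1))
for n in("scene","side"):
    im,d=robot.grab_frame(n); np.savez(n+"8.npz",im=im,d=d)
    if n=="scene": a=cv2.resize(im[170:380,200:480],(560,420))
    else: b=cv2.resize(im[150:400,230:430],(336,420))
cv2.imwrite("pics/s8.png",cv2.resize(np.hstack([a,b]),(800,375))[:,:,::-1])
E
python3 s8.py
```

```text
38.375
39.5917 11.76610725361369
41.0083 [ 0.0001 -0.      0.0004] 0.0005284307138683864 11.621483396105777 [-0.6  0.4 -2.2]
```

View pics/s8.png

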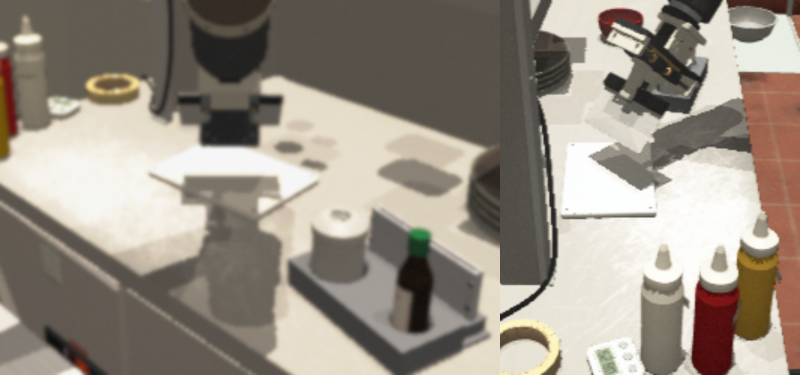

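The picture shows both containers standing in the caddy and the rack empty. The scraper hangs slanted over the board, and the bystanders are undisturbed. I'll measure the blade itself before handing in.

Run:
```python
from h import *
R=np.array(robot.read_tcp_rot()); p=np.array(robot.read_position())
for n in("side","scene"):
    d=np.load(n+"8.npz")["d"]; W=cloud(n,d)[d>0]; q=(W-p)@R
    m=(abs(q[:,0])<.09)&(abs(q[:,1])<.018)&(q[:,2]>.008)&(q[:,2]<.085); b=W[m]; ql=q[m]
    if m.sum()<50: print(n,m.sum()); continue
    c=b.mean(0); nrm=np.linalg.svd(b-c)[2][2]; print(n,m.sum(),"slant from flat",np.degrees(np.arccos(abs(nrm[2]))),"tool y med",np.median(ql[:,1]),"x",np.percentile(ql[:,0],[1,99]),"z max",np.percentile(ql[:,2],99))
    for lo,hi in((-.075,-.045),(-.015,.015),(.045,.075)):
        k=(ql[:,0]>lo)&(ql[:,0]<hi)
        if k.sum()>5: print("  edge z at x",lo,hi,b[k][:,2].min().round(4),ql[k][:,2].max().round(4),b[k][np.argmin(b[k][:,2])].round(3))
```

```text
side 1001 slant from flat 45.00565735568665 tool y med -0.005063625420354602 x [-0.06979271  0.07662302] z max 0.0671251712072276
  edge z at x -0.075 -0.045 0.0907 0.0673 [0.608 0.014 0.091]
  edge z at x -0.015 0.015 0.0922 0.0675 [0.579 0.046 0.092]
  edge z at x 0.045 0.075 0.0912 0.0677 [0.529 0.095 0.091]
scene 221 slant from flat 44.247323177904754 tool y med -0.005171619605865316 x [-0.07197692  0.07600797] z max 0.0641137408579659
  edge z at x -0.075 -0.045 0.0965 0.0635 [0.611 0.013 0.096]
  edge z at x 0.045 0.075 0.0953 0.0648 [0.539 0.086 0.095]
```

The blade slants at 45° with its edge level at z ≈ 0.092, about 8 cm above the board, and both ends lie over the board.

```bash
python3 -c "
from rig import robot
print(robot.job_done(), robot.read_t())"
```

```text
the job is handed in; nothing more can be done
the job is handed in; nothing more can be done
```

The job is handed in: the shaker and bottle stand in their nests, and the scraper is held at a 45° slant with its edge level about 8 cm above the board, after roughly 41 s of robot time.

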